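# Prop the strap cutter's guard open on its stay

### The arm

A 6-joint arm with a two-finger parallel gripper is mounted at the origin on the work surface. World frame = base frame: x ahead of the robot, y to its left, z up, the work surface at z = 0. Lengths are in m, angles in rad, forces in N, time in s.
With the tool pointing down it reaches from about 0.375 to 0.9 m from the base axis. Payload 3.1 kg.
Tool frame: the origin (TCP) lies midway between the tips of the shut fingers; the grasp point (between the pads) lies 19 mm behind it; z points along the fingers, y is the line along which they close (so a half turn about z gives the same grasp; the last joint's range is limited). The gripper opens to 85 mm and grips with 20 to 120 N. Pads are 22 mm wide; open, the fingers measure 114 mm over their backs; the gripper's body (76 mm by 85 mm) begins 54 mm behind the grasp point. The pads swing forward as they close: fully open they stand 13 mm farther back than shut.
Start: joints at [-1.48, 0.527, 1.433, -0, 1.181, -0.178], TCP at [0.166, -0.603, 0.199] pointing down, gripper open.
Joint ranges: [-3.08, 3.08], [-0.75, 2.2], [0.22, 2.44], [-1.43, 4.57], [0, 2.65], [-2.85, 2.85]. Speed limits (rad/s): [2.79, 2.79, 3.14, 3.14, 3.14, 3.14].

### API

Orientations are given as a rotation vector (axis times angle).
In Python, from plant import ctrl gives the robot as it stands.
- The arm moves only by the tool carry_out, never from a script. Its argument "motion" is one flat list of numbers, 4 for each row, row after row: the shift along the tool's x, y, z in mm, then the turn about the tool's z in degrees. A call has 1 to 8 rows; each row is the pose to reach, as a shift and turn from the pose commanded when the call began, along the tool's axes at that moment; what a row does not reach only later rows make up. A row lasts 1/8 s, in which the tool goes at most 62.5 mm and 10.7 degrees, less where a joint would pass 70% of its speed; a pose out of reach is approached as far as the arm can. A call with a gripper value outside its range is refused whole. "jaw" is the closure in counts, from 0 (fully open) to 255 (shut), set as the call begins (left out, the last holds). The fingers move at their own pace and stop on an object; "squeeze" is the grip in N (left out, the last holds). Time passes only in rows, so rows that repeat a pose let the fingers close. It gives the time, the measured TCP pose, the force, the opening and the grip force at its end, in the units of the state.
- ctrl.read_state(): the state, without advancing time (a new reading comes with each control period).
- ctrl.get_image(name): name is "scene" or "side" or "wrist"; returns a dict with "frame" (400x640x3 uint8, red, green, blue), "intrinsics" (3x3 intrinsics, pixels), "world_to_cam" (4x4, takes a point from world to camera coordinates); the wrist camera has in their place "T_tool_cam" (4x4, takes a point from camera to tool coordinates, whose origin is the TCP and whose axes are the flange's). Camera axes: x right, y down, z forward; pixel columns grow to the right and rows downward; lengths in m; the calibration is good to about 2 mm. A picture is of the moment at which its call begins: read the wrist's pose just before it. There is no depth.
- ctrl.close_job(): hands the job in; it is judged then, once.
The state is a dict: "time_s": time; "joint_pos": joint angles; "joint_vel": joint speeds; "joint_efforts": joint torques, N m; "position": TCP position; "ee_rot": TCP orientation; "ft_force": force on the tool from outside, world axes, zero at the start; "ft_torque": the same for the moment, N m; "width": opening from 0.0 (shut) to 1.0 (fully open); "grip_force": force on a finger pad.
Only numpy, scipy, OpenCV 4.12 (cv2) and the standard library are available. Lean on these libraries where they do the work, as an engineer would, in place of code of your own. Each camera call takes 0.05 s, during which the arm holds its last target. There are 200 camera calls.

### The job

Prop the strap cutter's front guard open for cleaning: take the flat steel stay by its upright knob, swing the guard out with it, drop the middle one of its three holes over the peg on the machine's ledge so that the stay lies fully down, and let go. The peg can be clamped anywhere along its little slot, so feel for it gently with the stay and never force the stay down on it. Leave the other things lying about alone.

Things in the scene. Friction and masses are not known exactly. Their poses are not given: they have to be found in the camera images.
- cutter: the blue strap cutter (fixed, 360 mm deep, 430 mm wide). Origin on the table right under the guard's vertical hinge axis; x points into the machine (away from the robot at yaw 0), y along its front, z up. Flat ledge 120 mm above the table from x = 0 to 215 mm, y = -340 to +90 mm; behind it (x over 215 mm) the roller shaft, 175 mm high, and 186 mm high cheeks at its ends
- guard (a joint): opening of the guard in rad: 0 shut, grows as it swings out towards the robot, up to 1.2. Blue upright panel 215 mm wide, 100 mm high, top 115 mm above the table, reaching from the hinge to y = -220 mm of the cutter when shut. Stiff hinge: it stays where it is left and needs about 0.2 N m (some 1.5 N at the stay)
- stay_pivot (a point): the stay's pivot on top of the guard, at the stay's mid-thickness, 131.5 mm above the table; in the cutter's frame at (-6, -150) mm when shut, turning with the guard about the hinge axis (clockwise seen from above as it opens)
- stay: the stay: flat steel bar 24 mm wide, 5 mm thick, 260 g; swivels freely at its pivot on the guard and tips up there (to 0.6 rad). Origin at the pivot, x along the bar to the knob, z up. Three round 11 mm holes at x = 91, 127, 163 mm; bar ends at 220. Left alone it lies level, its underside 9 mm above the ledge. At the start it lies beside the peg, on the side away from the hinge
- hole_mid (a point): centre of the middle hole (x = 127 mm of the stay), at mid-thickness; x along the bar towards the knob
- knob (a point): centre (half-way up) of the stay's upright round black knob, 18 mm across, 44 mm high, standing on the bar 205 mm from the pivot; its centre is 24.5 mm above the bar's mid-thickness
- sill: slotted steel peg plate fixed on the ledge, 74 x 44 x 4 mm, at (40, -110) mm of the cutter, axes as the cutter's. Origin: centre of its underside, 120 mm above the table. From its slot (along x) rises the peg: steel, 8 mm across, tapering over its last 4 mm to 6, top 25 mm above this origin (16 above the level stay's underside). Clamped anywhere up to 14 mm from the origin along x (y = 0): not measured
- spacer: steel spacer ring, 34 mm across, 12 mm high, loose on the ledge near the hinge side (to be left alone)
- collar: dark steel collar, 30 mm across, 14 mm high, loose on the ledge at the end away from the hinge (to be left alone)
- hammer: hammer lying on the table, right (to be left alone)
- driver: screwdriver with a wooden handle lying on the table, left (to be left alone)
- glue: amber jar with cap, 68 mm across, 120 mm high, right (to be left alone)
- cup: open steel cup, 76 mm across, 100 mm high, left (to be left alone)
- slicker: turned wooden edge slicker standing on end, 34 mm across, 105 mm high, left (to be left alone)

How it is judged:
By the outcome, as a careful person would: the job done as asked, in the order asked, and still so for the second after the job is handed in, with the robot touching nothing.
It also fails if it takes over 72 s, if anything falls off the work surface, if the arm or the gripper's body presses on something with over 40 N, if the wrist force passes 120 N, or if a joint passes its speed limit or range.

## Working session

There is one attempt and no reset: what is moved stays moved. The work goes in short steps, Python scripts to look and compute and a tool call to move; the robot and the scene stay as the last step left them, time stands still between calls to the robot, and variables do not carry over. Pictures are saved under pics/ and viewed, at most 10 in all, crops included, and the job is handed in when it is done.

Besides the shell and the picture viewer there is one more tool, called after "Call:" in YAML: its name, and indented under it one key for each argument. carry_out: Moves the arm, as the interface text tells. Its arguments: {"type":"object","properties":{"motion":{"type":"array"},"jaw":{"type":"number"},"squeeze":{"type":"number"}},"required":["motion"]}

```bash
mkdir -p pics; cat > h.py <<'E'
import numpy as np, cv2, json
from scipy.spatial.transform import Rotation as R
from plant import ctrl
def grab(name,fn=None):
    s=ctrl.read_state(); im=ctrl.get_image(name)
    K=np.array(im["intrinsics"])
    if name=="wrist":
        T=np.eye(4);T[:3,:3]=R.from_rotvec(s["ee_rot"]).as_matrix();T[:3,3]=s["position"]
        C=T@np.array(im["T_tool_cam"])
    else: C=np.linalg.inv(np.array(im["world_to_cam"]))
    if fn: cv2.imwrite("pics/"+fn,im["frame"][:,:,::-1])
    return im["frame"],K,C
def ray(K,C,px,z):
    d=C[:3,:3]@np.linalg.solve(K,[px[0],px[1],1.]); o=C[:3,3]
    return o+d*(z-o[2])/d[2]
def proj(K,C,p):
    q=np.linalg.inv(C)@np.append(p,1); q=K@q[:3]; return q[:2]/q[2]
E
python3 - <<'E'
from h import *
for n in("scene","side","wrist"):
    f,K,C=grab(n,n+"0.png"); np.savez("pics/"+n+"0.npz",f=f,K=K,C=C); print(n,K[0,0],C.round(3).tolist())
s=ctrl.read_state();print(s)
a=cv2.imread("pics/scene0.png");b=cv2.imread("pics/side0.png")
E
```

```text
scene 379.42873694433223 [[-0.818, 0.32, -0.478, 1.074], [0.575, 0.436, -0.692, 0.845], [-0.013, -0.841, -0.541, 0.769], [0.0, 0.0, 0.0, 1.0]]
side 366.90517898732566 [[-0.984, -0.077, 0.161, 0.314], [-0.176, 0.55, -0.817, 1.083], [-0.025, -0.832, -0.554, 0.832], [0.0, 0.0, 0.0, 1.0]]
wrist 360.58070034947787 [[0.265, -0.924, -0.277, 0.237], [-0.964, -0.254, -0.075, -0.583], [-0.001, 0.287, -0.958, 0.373], [0.0, 0.0, 0.0, 1.0]]
{'time_s': 0.15, 'joint_pos': array([-1.48048381e+00,  5.28257882e-01,  1.43363650e+00, -1.85788752e-05,
        1.18142492e+00, -1.78500786e-01]), 'joint_vel': array([-0.00089538, -0.00246521, -0.00394978, -0.00165017, -0.00059328,
       -0.00229003]), 'joint_efforts': array([ 3.48489302e-04, -4.42742765e+01, -1.78276062e+01, -2.31726199e-04,
        5.65636583e-03,  5.57096172e-06]), 'position': array([ 0.16595714, -0.60191358,  0.19774618]), 'ee_rot': array([-3.11154703e+00, -4.20760498e-01, -9.25393186e-05]), 'ft_force': array([-0.46273711, -0.15677234,  0.02719508]), 'ft_torque': array([-0.03103279,  0.00244439, -0.03685846]), 'grip_force': 0.0, 'width': 1.0036269877055883}
```

View pics/scene0.png

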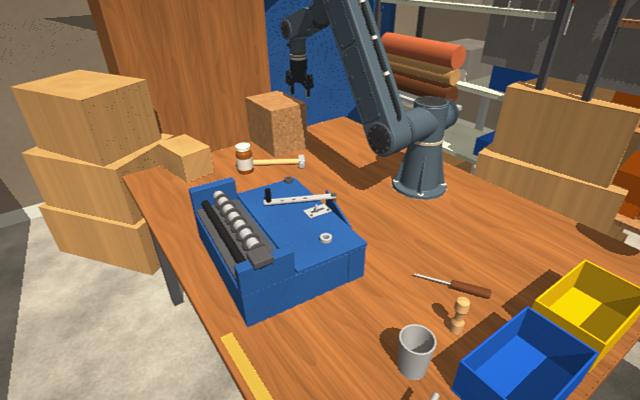

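View pics/side0.png

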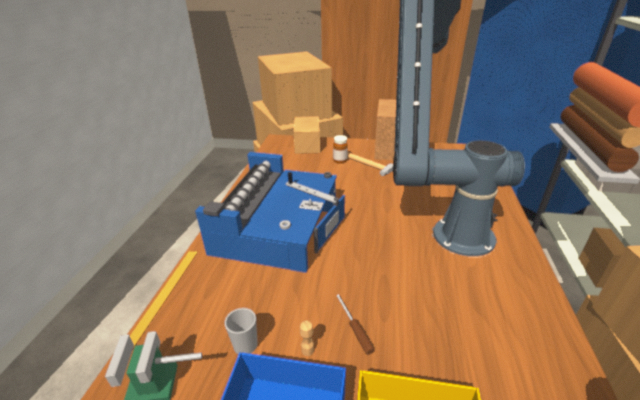

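The scene view shows the stay from its knob at about (268,193) to its pivot at (335,197), the peg plate at (318,211), the spacer at (326,238) and the collar at (289,180). The side view agrees. I'll enlarge both views of the cutter.

```bash
python3 - <<'E'
import cv2,numpy as np
a=cv2.imread("pics/scene0.png")[165:325,185:375];b=cv2.imread("pics/side0.png")[145:275,195:355]
a=cv2.resize(a,None,fx=3.1,fy=3.1,interpolation=cv2.INTER_CUBIC)
cv2.imwrite("pics/z.png",a)
from h import *
d=np.load("pics/scene0.npz");K,C=d['K'],d['C']
for n,p,z in [("knobtop",(268,189),.178),("plate",(318,211),.124),("spacer",(326,237),.132),("cornerhinge",(365,242),.12),("pivot",(332,197),.1315)]: print(n,ray(K,C,p,z).round(4))
d=np.load("pics/side0.npz");K,C=d['K'],d['C']
for n,p,z in [("knobtop",(290,175),.178),("plate",(312,205),.124),("spacer",(285,223),.132),("cornerhinge",(307,265),.0)]: print(n,ray(K,C,p,z).round(4))
E
```

```text
knobtop [ 0.6321 -0.0564  0.178 ]
plate [0.5327 0.0655 0.124 ]
spacer [0.5942 0.1903 0.132 ]
cornerhinge [0.5128 0.2576 0.12  ]
pivot [0.4579 0.0365 0.1315]
knobtop [ 0.6299 -0.0437  0.178 ]
plate [0.531  0.0581 0.124 ]
spacer [0.5948 0.1822 0.132 ]
cornerhinge [0.5202 0.2239 0.    ]
```

View pics/z.png

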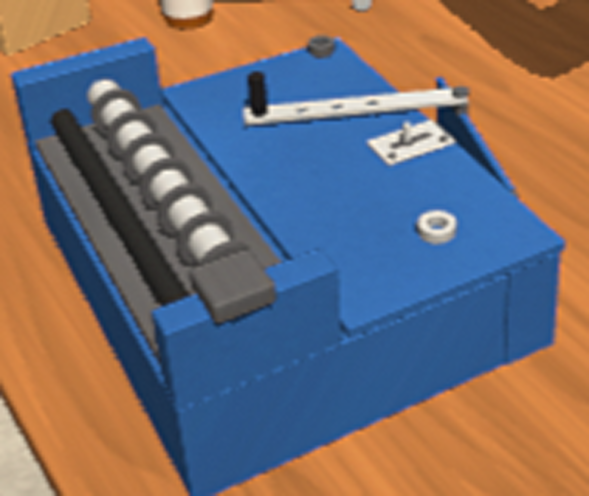

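Enlarged, the picture shows the ledge's hinge-side front corner at zoom (563,243), its rear corner at the cheek at (347,335), the knob top at (257,75), the pivot screw at (460,93) and the peg at (407,130). The guard is already slightly open.

```bash
python3 - <<'E'
from h import *
d=np.load("pics/scene0.npz");K,C=d['K'],d['C']
P={}
for n,p,z in [("front",(563,243),.12),("rear",(347,335),.12),("far",(337,38),.12),("knobtop",(257,75),.178),("knobbase",(259,113),.134),("plate",(411,141),.124),("pegtop",(406,124),.145),("pivot",(460,91),.136)]:
    P[n]=ray(K,C,(185+p[0]/3.1,165+p[1]/3.1),z); print(n,P[n].round(4))
v=P["rear"]-P["front"];print(np.linalg.norm(v),np.degrees(np.arctan2(v[1],v[0])))
v=P["front"]-P["far"];print(np.linalg.norm(v),np.degrees(np.arctan2(v[1],v[0]))-90)
s=ctrl.read_state();M=R.from_rotvec(s["ee_rot"]).as_matrix();print(M.round(3))
print((M.T@(np.array([.58,-.02,.30])-s["position"])*1000).round())
E
```

```text
front [0.5133 0.2646 0.12  ]
rear [0.7268 0.2509 0.12  ]
far [ 0.4765 -0.1621  0.12  ]
knobtop [ 0.6329 -0.0556  0.178 ]
knobbase [ 0.6345 -0.0561  0.134 ]
plate [0.5321 0.0625 0.124 ]
pegtop [0.5368 0.0612 0.145 ]
pivot [0.4492 0.0322 0.136 ]
0.21400786202375083 -3.6907236964225287
0.42828612134418537 -4.917724545301496
[[ 0.964  0.266 -0.   ]
 [ 0.266 -0.964  0.002]
 [ 0.    -0.002 -1.   ]]
[ 554. -451. -101.]
```

Call:
carry_out:
  motion: [30,-20,-60,0,75,-60,-90,5,120,-95,-90,10,165,-130,-90,15,210,-165,-90,20,255,-200,-90,25,300,-235,-90,30,345,-270,-90,35]
  jaw: 0

```text
time_s: 1.15
position: [0.4277, -0.2489, 0.2884]
ee_rot: [-3.095, 0.54, -0.0]
ft_force: [1.3, -0.1, -0.5]
width: 1.0
grip_force: 0.0
```

Call:
carry_out:
  motion: [15,-50,0,2,30,-100,0,4,45,-150,0,6,60,-200,0,6,75,-250,0,6,84,-274,0,6,84,-274,0,6]

```text
time_s: 2.02
position: [0.5984, -0.0191, 0.2878]
ee_rot: [3.065, -0.691, -0.001]
ft_force: [-0.1, -0.4, 0.8]
width: 0.998
grip_force: 0.0
```

```bash
python3 - <<'E'
from h import *
f,K,C=grab("wrist","w1.png"); np.savez("pics/w1.npz",f=f,K=K,C=C)
s=ctrl.read_state();print(s["position"],s["ee_rot"],s["joint_pos"])
for n,p in [("knobtop",[.633,-.055,.178]),("peg",[.537,.061,.145]),("plate",[.532,.0625,.124]),("pivot",[.449,.032,.136])]: print(n,proj(K,C,p))
E
```

```text
[ 0.59762861 -0.02016864  0.28789287] [ 3.06351923e+00 -6.93272799e-01 -2.21383182e-03] [-2.20107092e-01  4.03896583e-01  1.38876046e+00 -6.19942534e-04
  1.35034677e+00  1.79592714e+00]
knobtop [341.03435447 124.89789246]
peg [271.50789846 263.75739079]
plate [275.04088727 258.8034556 ]
pivot [335.85132874 317.35072728]
```

View pics/w1.png

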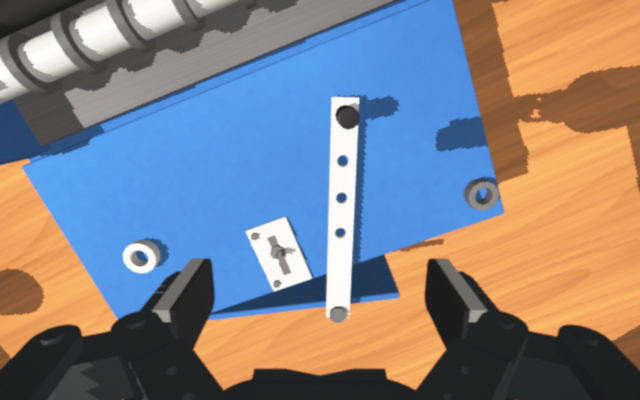

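The wrist view shows the knob top at (347,116), the holes at (342,160), (341,197) and (340,232), and the pivot at (338,314). The plate is centred at about (279,254), with the peg near (278,252). I'll enlarge the plate.

```bash
python3 - <<'E'
from h import *
d=np.load("pics/w1.npz");f,K,C=d['f'],d['K'],d['C']
cv2.imwrite("pics/z2.png",cv2.resize(f[205:300,230:360,::-1],None,fx=6,fy=6,interpolation=cv2.INTER_CUBIC))
for n,p,z in [("knob",(347,116),.178),("h3",(342,160),.134),("h2",(341,197),.134),("h1",(340,232),.134),("pivot",(338,314),.137),("plate",(279.2,254.2),.124)]:print(n,ray(K,C,p,z).round(4))
co=[ray(K,C,p,.124) for p in [(246,232),(287,217),(313,276),(271,292)]]
print(np.round(co,4)); v=co[1]-co[2]; print(np.degrees(np.arctan2(v[1],v[0]))); v=co[0]-co[3]; print(np.degrees(np.arctan2(v[1],v[0])))
print("nadir",C[:3,3])
E
```

```text
knob [ 0.6372 -0.062   0.178 ]
h3 [ 0.5986 -0.0431  0.134 ]
h2 [ 0.5665 -0.0275  0.134 ]
h1 [ 0.5343 -0.0118  0.134 ]
pivot [0.4524 0.028  0.137 ]
plate [0.5348 0.0562 0.124 ]
[[0.5711 0.0752 0.124 ]
 [0.5677 0.0305 0.124 ]
 [0.4972 0.0357 0.124 ]
 [0.4993 0.0844 0.124 ]]
-4.186626297154615
-7.24624860203835
nadir [ 0.66494608 -0.05145782  0.46275659]
```

View pics/z2.png

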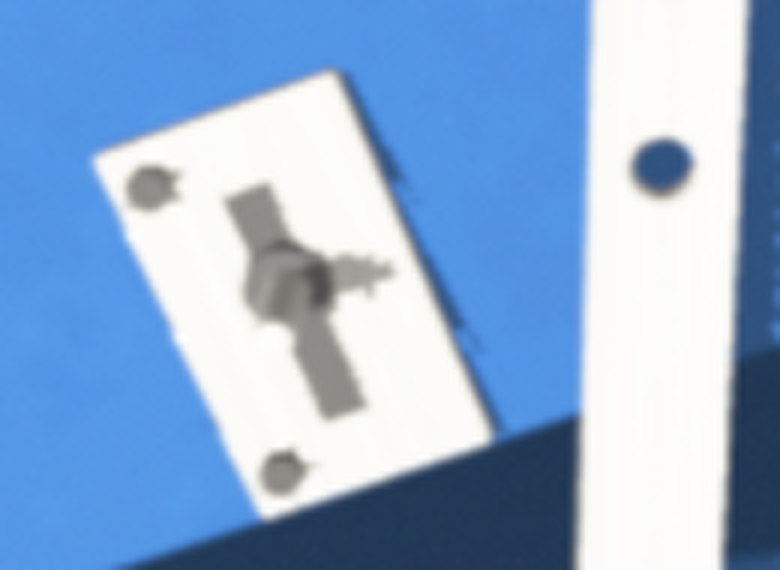

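The enlarged view shows the slot from zoom (247,192) to (345,412). The peg blob covers about (245–335, 240–325), with its bright top near (275,285).

```bash
python3 - <<'E'
from h import *
d=np.load("pics/w1.npz");f,K,C=d['f'],d['K'],d['C']
u=lambda p:(230+p[0]/6,205+p[1]/6)
a=ray(K,C,u((247,192)),.124);b=ray(K,C,u((345,412)),.124);m=(a+b)/2;e=(a-b)/np.linalg.norm(a-b)
print(a,b,m,np.linalg.norm(a-b),np.degrees(np.arctan2(e[1],e[0])))
for s in(-4,0,4,8,12):
    p=m+e*s/1000
    print(s,p.round(4),[(6*(proj(K,C,[p[0],p[1],z])-[230,205])).round() for z in(.124,.141,.145)])
for q in [(275,285),(285,285),(290,295)]:print(ray(K,C,u(q),.145))
E
```

```text
[0.55533118 0.05480039 0.124     ] [0.51115412 0.0586255  0.124     ] [0.53324265 0.05671294 0.124     ] 0.04434234933428856 -4.948664557314113
-4 [0.5293 0.0571 0.124 ] [array([306., 324.]), array([295., 370.]), array([292., 382.])]
0 [0.5332 0.0567 0.124 ] [array([297., 304.]), array([286., 350.]), array([283., 361.])]
4 [0.5372 0.0564 0.124 ] [array([288., 284.]), array([277., 329.]), array([274., 340.])]
8 [0.5412 0.056  0.124 ] [array([279., 264.]), array([267., 308.]), array([264., 319.])]
12 [0.5452 0.0557 0.124 ] [array([270., 244.]), array([258., 287.]), array([255., 298.])]
[0.54586107 0.05165245 0.145     ]
[0.54516991 0.05019984 0.145     ]
[0.543256  0.0502837 0.145    ]
```

Call:
carry_out:
  motion: [27,11,20,0,54,21,50,0,54,21,85,0,54,21,115,0,54,21,135,0,54,21,145,0,54,21,145,0]

```text
time_s: 2.95
position: [0.6369, -0.0637, 0.1432]
ee_rot: [3.063, -0.698, -0.002]
ft_force: [0.4, -1.0, -0.1]
width: 0.999
grip_force: 0.0
```

```bash
python3 - <<'E'
from h import *
f,K,C=grab("wrist","w2.png")
s=ctrl.read_state();print(s["position"],s["ee_rot"],s["ft_force"])
E
```

```text
[ 0.63761408 -0.06362291  0.14403253] [ 3.06311257e+00 -6.97067155e-01  8.34350380e-04] [ 0.78934917  0.2869922  -0.53153383]
```

View pics/w2.png

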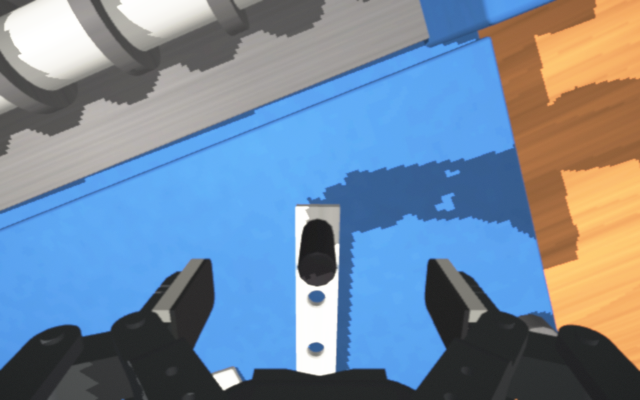

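The wrist view shows the knob at (317,265), centred between the fingertips and lined up with them along the bar. Closing.

Call:
carry_out:
  motion: [0,0,0,0,0,0,0,0,0,0,0,0,0,0,0,0,0,0,0,0,0,0,0,0,0,0,0,0,0,0,0,0]
  jaw: 255
  squeeze: 30

```text
time_s: 4.0
position: [0.6376, -0.0629, 0.1435]
ee_rot: [-3.063, 0.696, 0.0]
ft_force: [0.1, -0.5, 0.3]
width: -0.001
grip_force: 0.0
```

```bash
python3 - <<'E'
from h import *
f,K,C=grab("wrist","w3.png")
s=ctrl.read_state();print(s["position"],s["width"])
for p in ([.637,-.0618,.178],[.637,-.0618,.134]): print(proj(K,C,p))
print(proj(K,C,C[:3,3]*0+np.array(s["position"])))
E
```

```text
[ 0.63757997 -0.0629368   0.1434598 ] -0.0018235111023133924
[315.8913873  269.14940744]
[316.6301796  230.73305398]
[317.97286717 235.75470546]
```

View pics/w3.png

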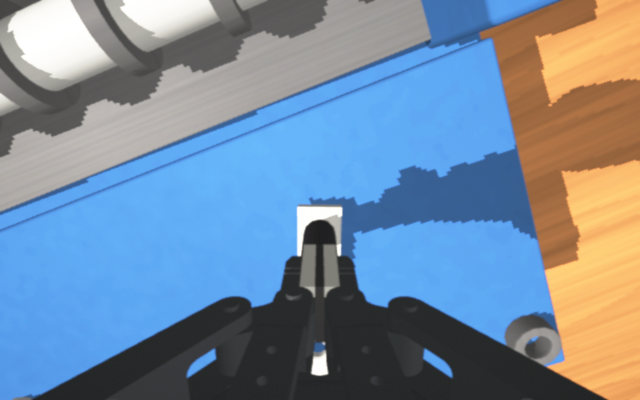

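```bash
python3 - <<'E'
from h import *
a=cv2.imread("pics/w3.png")[195:355,240:400];b=cv2.imread("pics/w2.png")[195:355,240:400]
f,K,C=grab("side"); c=f[150:230,250:350,::-1]
f,K,C=grab("scene"); d=f[160:240,235:335,::-1]
r=lambda i:cv2.resize(i,(390,290),interpolation=cv2.INTER_CUBIC)
cv2.imwrite("pics/z3.png",np.vstack([np.hstack([r(a),r(b)]),np.hstack([r(c),r(d)])]))
s=ctrl.read_state();print(s["position"],s["width"],s["grip_force"])
E
```

```text
[ 0.63757633 -0.06292088  0.14350657] 0.0018030366980885085 0.0
```

View pics/z3.png

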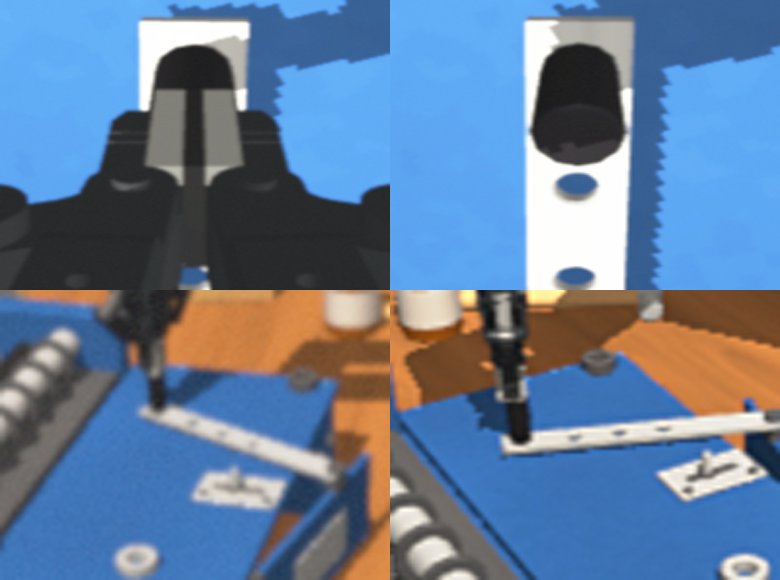

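The fingers shut just above the knob: in both outside views the tips sit at the knob's top. So the real tips are about 33 mm higher than I assumed. I'll open, lower, and check before closing again.

Call:
carry_out:
  motion: [0,0,0,0,0,0,0,0,0,0,0,0,0,0,0,0,0,0,0,0,0,0,8,0,0,0,16,0,0,0,16,0]
  jaw: 0

```text
time_s: 5.15
position: [0.6366, -0.0627, 0.1262]
ee_rot: [-3.063, 0.696, 0.004]
ft_force: [-0.4, -0.0, -0.8]
width: 1.001
grip_force: 0.0
```

Call:
carry_out:
  motion: [0,0,4,0,0,0,8,0,0,0,12,0,0,0,14,0,0,0,14,0]

```text
time_s: 5.78
position: [0.6375, -0.0629, 0.1133]
ee_rot: [-3.064, 0.696, 0.001]
ft_force: [-0.6, -0.2, -0.5]
width: 0.998
grip_force: 0.0
```

```bash
python3 - <<'E'
from h import *
f,K,C=grab("wrist","w4.png");a=f[195:355,160:480,::-1]
r=lambda i,s:cv2.resize(i,s,interpolation=cv2.INTER_CUBIC)
f,K,C=grab("side"); c=f[150:230,250:350,::-1]
f,K,C=grab("scene"); d=f[160:240,235:335,::-1]
cv2.imwrite("pics/z4.png",np.vstack([r(a,(640,290)),np.hstack([r(c,(320,290)),r(d,(320,290))])]))
s=ctrl.read_state();print(s["position"],s["width"],s["ft_force"])
E
```

```text
[ 0.63774162 -0.06295553  0.11367992] 1.0016000734208017 [-0.13135642  0.56190081 -0.84727728]
```

View pics/z4.png

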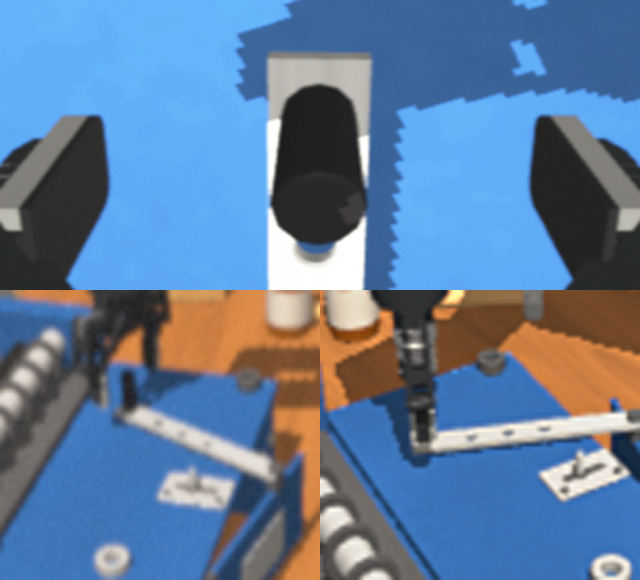

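At a reported height of 0.114 m the open fingers stand on either side of the knob and nothing touches. Closing.

Call:
carry_out:
  motion: [0,0,0,0,0,0,0,0,0,0,0,0,0,0,0,0,0,0,0,0,0,0,0,0,0,0,0,0]
  jaw: 255
  squeeze: 30

```text
time_s: 6.8
position: [0.6376, -0.0629, 0.1135]
ee_rot: [-3.063, 0.696, -0.0]
ft_force: [-0.0, -0.5, 0.7]
width: 0.198
grip_force: 30.7
```

Call:
carry_out:
  motion: [-2,0,-10,0,-4,0,-20,0,-7,0,-30,0,-10,0,-40,0,-10,0,-40,0]

```text
time_s: 7.42
position: [0.6286, -0.0584, 0.1547]
ee_rot: [-3.064, 0.696, -0.002]
ft_force: [-0.2, -0.3, -3.1]
width: 0.196
grip_force: 29.9
```

Call:
carry_out:
  motion: [-8,0,-10,0,-15,-12,-10,-4,-22,-24,-10,-7,-29,-36,-10,-11,-36,-48,-10,-15,-43,-60,-10,-18,-50,-70,-10,-21,-50,-70,-10,-21]

```text
time_s: 8.43
position: [0.6129, 0.0273, 0.1633]
ee_rot: [-3.139, 0.123, 0.002]
ft_force: [0.0, -0.1, -3.0]
width: 0.201
grip_force: 29.9
```

Call:
carry_out:
  motion: [-3,-10,0,-3,-6,-20,0,-6,-9,-31,0,-8.5,-9,-31,0,-8.5,-9,-31,0,-8.5]

```text
time_s: 9.05
position: [0.6067, 0.058, 0.1633]
ee_rot: [-3.14, -0.107, 0.002]
ft_force: [-0.4, 1.4, -1.9]
width: 0.198
grip_force: 29.9
```

```bash
python3 - <<'E'
from h import *
s=ctrl.read_state();print(s["position"],s["ee_rot"],s["ft_force"],s["joint_pos"].round(2))
r=lambda i,s:cv2.resize(i,s,interpolation=cv2.INTER_CUBIC)
f,K,C=grab("wrist","w5.png"); a=f[:,:,::-1]
f2,K2,C2=grab("side","s5.png"); c=f2[155:245,255:355,::-1]
f3,K3,C3=grab("scene","c5.png"); d=f3[160:250,245:345,::-1]
cv2.imwrite("pics/z5.png",np.vstack([r(a,(400,250)).repeat(2,1) if 0 else np.hstack([r(a[200:400,220:420],(400,250)),np.zeros((250,400,3),np.uint8)]),np.hstack([r(c,(400,350)),r(d,(400,350))])]))
E
```

```text
[0.6067291  0.05796159 0.16332513] [-3.13957669e+00 -1.06932848e-01  1.73560675e-03] [-0.42383294  1.41188854 -1.89757534] [-0.09  0.55  1.51  0.    1.09  1.41]
```

View pics/z5.png

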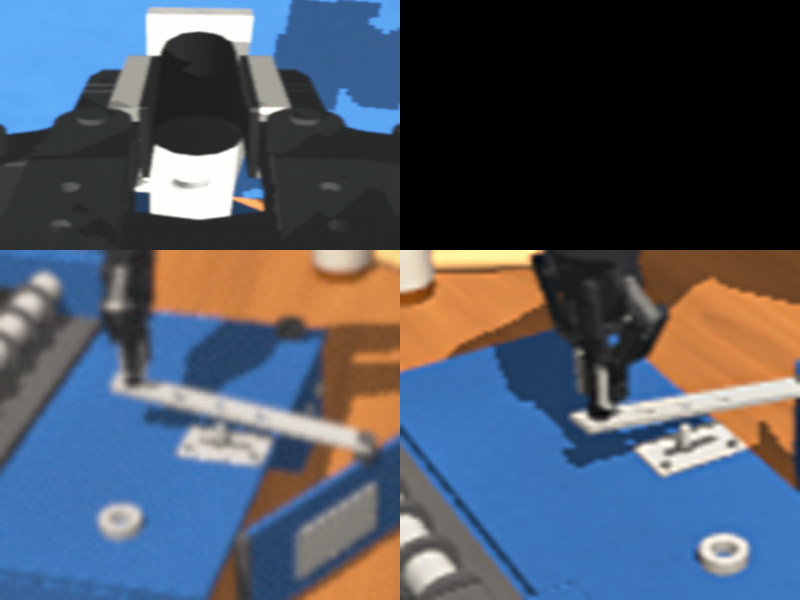

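This view shows the bar raised above the peg with the guard swung out. The mid hole is at side crop (222,406) and scene crop (688,403). The peg top is at side (224,427) and scene (686,427).

```bash
python3 - <<'E'
from h import *
d=np.load("pics/scene0.npz");S=(d['K'],d['C']);d=np.load("pics/side0.npz");Q=(d['K'],d['C'])
us=lambda p:(245+(p[0]-400)/4,160+(p[1]-250)/3.889)
uq=lambda p:(255+p[0]/4,155+(p[1]-250)/3.889)
for z in(.163,.166):print("hole",z,ray(*S,us((688,403)),z),ray(*Q,uq((222,406)),z))
for a in((686,425),):print("peg",ray(*S,us(a),.145))
print("peg",ray(*Q,uq((224,426)),.145))
print("pivot",ray(*Q,uq((366,442)),.137))
# triangulate hole
def tri(*obs):
    A=np.zeros((3,3));b=np.zeros(3)
    for (K,C),p in obs:
        v=C[:3,:3]@np.linalg.solve(K,[*p,1]);v/=np.linalg.norm(v);P=np.eye(3)-np.outer(v,v);A+=P;b+=P@C[:3,3]
    return np.linalg.solve(A,b)
print("tri hole",tri((S,us((688,403))),(Q,uq((222,406)))),"peg",tri((S,us((686,425))),(Q,uq((224,426)))))
E
```

```text
hole 0.163 [0.53224253 0.06048126 0.163     ] [0.53519857 0.05646194 0.163     ]
hole 0.166 [0.53492557 0.06436578 0.166     ] [0.53420634 0.06106218 0.166     ]
peg [0.53553003 0.06213916 0.145     ]
peg [0.53328603 0.06063249 0.145     ]
pivot [0.41214093 0.05696378 0.137     ]
tri hole [0.53406659 0.06273529 0.16594831] peg [0.53370981 0.05926658 0.14341593]
```

Call:
carry_out:
  motion: [2,0,0,0,3,0,6,0,5,0,12,0,7,0,18,0,7.5,0,21,0,7.5,0,21,0]

```text
time_s: 9.95
position: [0.6154, 0.058, 0.1429]
ee_rot: [3.139, 0.107, 0.002]
ft_force: [1.3, -0.3, 1.5]
width: 0.198
grip_force: 30.6
```

Call:
carry_out:
  motion: [0.6,0,2,0,1.2,0,4,0,1.2,0,4,0]

```text
time_s: 10.32
position: [0.615, 0.0588, 0.1384]
ee_rot: [-3.139, -0.107, 0.002]
ft_force: [0.1, 1.7, -0.7]
width: 0.194
grip_force: 30.3
```

Call:
carry_out:
  motion: [0.4,0,1,0,0.6,0,3,0,0.6,0,3,0]

```text
time_s: 10.7
position: [0.6153, 0.0589, 0.1345]
ee_rot: [-3.139, -0.107, 0.004]
ft_force: [-1.6, 3.2, -1.3]
width: 0.197
grip_force: 30.2
```

```bash
python3 - <<'E'
from h import *
F=[]
for i in range(3):
    ctrl.get_image("wrist"); F.append(ctrl.read_state()["ft_force"])
print(np.round(F,2), ctrl.read_state()["position"])
E
```

```text
[[-2.37  2.09 -1.29]
 [-2.18  2.09 -2.32]
 [-2.52  3.5  -2.75]] [0.61531534 0.05880298 0.1346818 ]
```

Call:
carry_out:
  motion: [-0.5,-1,0,0,-1,-2,0,0,-1,-2,0,0,-1,-2,2,0,-1,-2,2,0]

```text
time_s: 11.48
position: [0.616, 0.0601, 0.1337]
ee_rot: [3.139, 0.107, 0.002]
ft_force: [-1.2, -0.5, -1.4]
width: 0.203
grip_force: 30.2
```

```bash
cat > ff.py <<'E'
from h import *
F=[]
for i in range(4):
    ctrl.get_image("wrist"); F.append(ctrl.read_state()["ft_force"])
print(np.mean(F,0).round(2), ctrl.read_state()["position"])
E
python3 ff.py
```

```text
[-1.1  -0.32 -1.1 ] [0.61595606 0.06015566 0.13370692]
```

Call:
carry_out:
  motion: [0,0,1,0,0,0,2,0,0.3,0,3,0,0.5,0,4,0,0.5,0,4,0]

```text
time_s: 12.3
position: [0.6166, 0.0604, 0.1297]
ee_rot: [-3.14, -0.106, -0.003]
ft_force: [1.3, 0.6, -0.3]
width: 0.2
grip_force: 30.3
```

```bash
python3 ff.py
```

```text
[ 1.82 -0.18  0.52] [0.61623387 0.0603938  0.12963486]
```

Call:
carry_out:
  motion: [1,0,0,0,1.3,0,2,0,1.7,0,4,0,1.7,0,4,0]

```text
time_s: 13.0
position: [0.6172, 0.0605, 0.1251]
ee_rot: [-3.14, -0.107, 0.002]
ft_force: [-0.0, 0.2, -0.1]
width: 0.199
grip_force: 30.4
```

```bash
python3 ff.py
```

```text
[ 0.14  0.14 -0.32] [0.61718748 0.06046946 0.12537331]
```

Call:
carry_out:
  motion: [0.3,0,2,0,0.7,0,4,0,1,0,6,0,1,0,6,0]

```text
time_s: 13.7
position: [0.6186, 0.0605, 0.1193]
ee_rot: [-3.14, -0.107, 0.0]
ft_force: [0.5, 0.5, -1.0]
width: 0.197
grip_force: 30.4
```

```bash
python3 ff.py
```

```text
[-0.22  0.15 -0.65] [0.61848679 0.06055014 0.11950343]
```

Call:
carry_out:
  motion: [0,-2,0,0,0,-4,0,0,0,-4,0,0,0,-4,0,0]

```text
time_s: 14.4
position: [0.6185, 0.0644, 0.1196]
ee_rot: [3.14, 0.107, 0.001]
ft_force: [0.5, -1.1, -0.0]
width: 0.195
grip_force: 30.4
```

Call:
carry_out:
  motion: [0,2,0,0,0,4,0,0,0,6,0,0,0,8,0,0,0,8,0,0]

```text
time_s: 15.02
position: [0.6184, 0.0579, 0.1193]
ee_rot: [-3.137, -0.106, 0.001]
ft_force: [-1.5, 5.3, -1.4]
width: 0.2
grip_force: 30.4
```

Call:
carry_out:
  motion: [0,-2,0,0,0,-4,0,0,0,-4,0,0]

```text
time_s: 15.4
position: [0.6184, 0.0602, 0.1194]
ee_rot: [3.139, 0.108, -0.001]
ft_force: [-1.0, -0.0, -1.1]
width: 0.198
grip_force: 30.3
```

Call:
carry_out:
  motion: [0,-2,0,0,0,-4,0,0,0,-6,0,0,0,-7,0,0,0,-7,0,0]

```text
time_s: 16.02
position: [0.6182, 0.065, 0.1195]
ee_rot: [3.135, 0.11, -0.0]
ft_force: [-1.4, -7.7, -1.4]
width: 0.201
grip_force: 30.3
```

Call:
carry_out:
  motion: [0,2,0,0,0,4,0,0,0,5.5,0,0,0,5.5,0,0]

```text
time_s: 16.52
position: [0.6183, 0.0623, 0.1195]
ee_rot: [-3.139, -0.107, 0.0]
ft_force: [0.2, -1.0, -1.9]
width: 0.199
grip_force: 30.4
```

Call:
carry_out:
  motion: [0.3,0,2,0,0.6,0,4,0,0.7,0,5.5,0,0.7,0,5.5,0]

```text
time_s: 17.02
position: [0.6194, 0.0623, 0.1142]
ee_rot: [-3.139, -0.106, -0.001]
ft_force: [-1.0, 0.2, 1.7]
width: 0.198
grip_force: 30.6
```

```bash
python3 ff.py
```

```text
[-0.45  0.09  1.  ] [0.61944191 0.06214787 0.11420537]
```

Call:
carry_out:
  motion: [0,0,0,0,0,0,0,0,0,0,0,0,0,0,0,0,0,0,0,0,0,0,0,0]
  jaw: 0

```text
time_s: 17.98
position: [0.6192, 0.0621, 0.114]
ee_rot: [-3.14, -0.107, -0.0]
ft_force: [0.4, 1.3, -0.0]
width: 1.001
grip_force: 0.0
```

Call:
carry_out:
  motion: [0,0,-10,0,0,0,-30,0,0,0,-60,0,0,0,-100,0,0,0,-140,0,-20,0,-160,0,-40,0,-160,0,-40,0,-160,0]

```text
time_s: 18.98
position: [0.5784, 0.0595, 0.2752]
ee_rot: [3.14, 0.107, 0.001]
ft_force: [0.1, -0.6, -0.5]
width: 1.005
grip_force: 0.0
```

```bash
python3 - <<'E'
from h import *
f,K,C=grab("wrist","w6.png"); np.savez("pics/w6.npz",f=f,K=K,C=C)
s=ctrl.read_state();print(s["position"],s["ft_force"],s["width"])
# dark knob and bar mask
g=f.astype(int); w=((g.min(2)>200)).astype(np.uint8)
n,l,st,ce=cv2.connectedComponentsWithStats(w)
for i in range(1,n):
    if st[i,4]>150: print("white",st[i],ce[i].round())
k=(g.max(2)<60).astype(np.uint8); n,l,st,ce=cv2.connectedComponentsWithStats(k)
for i in range(1,n):
    if st[i,4]>60: print("dark",st[i],ce[i].round(), ray(K,C,ce[i],.178).round(4))
bar=np.array([.542,.056])
for nme,p in [("peg",[.540,.057,.145]),("knobtop",[.619,.061,.178]),("h1",[.504,.0555,.134]),("h3",[.577,.06,.134])]: print(nme,proj(K,C,p).round())
E
```

```text
[0.57931772 0.05940441 0.27478659] [-0.10651405  0.04133376 -0.12906967] 1.0006055617573275
white [ 291  114   43  222 5357] [315. 227.]
white [161 128  37  37 748] [179. 146.]
white [335 183  12  56 301] [339. 204.]
white [ 38 265  58  32 233] [ 68. 280.]
dark [312 124  18  24 159] [322. 136.] [0.618  0.0593 0.178 ]
dark [510 241  24  23 174] [518. 249.] [ 0.5367 -0.1083  0.178 ]
dark [523 252  16  14 117] [532. 259.] [ 0.5279 -0.1219  0.178 ]
dark [    0   260   640   140 36067] [330. 359.] [0.417  0.0382 0.178 ]
dark [163 273  16  12  73] [170. 279.] [0.489 0.179 0.178]
peg [318. 218.]
knobtop [320. 134.]
h1 [317. 250.]
h3 [317. 175.]
```

```bash
python3 - <<'E'
from h import *
d=np.load("pics/w6.npz");f,K,C=d['f'],d['K'],d['C']
bar=(f.min(2)>200).astype(np.uint8)
l=cv2.connectedComponents(bar)[1]; m=(l==l[300,315] if l[300,315] else l==l[227,300]).astype(np.uint8)
cs,h=cv2.findContours(m,cv2.RETR_CCOMP,cv2.CHAIN_APPROX_NONE)
for c,hh in zip(cs,h[0]):
    if cv2.contourArea(c)>15:
        q=np.zeros_like(m);cv2.drawContours(q,[c],-1,1,-1);q[m>0]=0
        M=cv2.moments(c);p=(M['m10']/M['m00'],M['m01']/M['m00'])
        print("inner" if hh[3]>=0 else "outer",cv2.boundingRect(c),np.round(p,1),cv2.mean(f,q)[:3],ray(K,C,p,.134).round(4))
for y in range(160,270,5): print(y,[tuple(f[y,x]) if 0 else int(f[y,x].mean()) for x in range(290,334,3)], f[y,316])
E
```

```text
outer (291, 114, 43, 222) [314.8 227. ] (144.62770562770564, 148.85281385281385, 154.38095238095238) [0.5273 0.0593 0.134 ]
inner (310, 245, 12, 13) [315.2 251.7] (165.2741935483871, 158.79032258064515, 151.54838709677418) [0.502  0.0572 0.134 ]
inner (294, 238, 11, 10) [298.5 242.6] (159.01724137931035, 156.3448275862069, 151.39655172413794) [0.5104 0.0737 0.134 ]
inner (302, 183, 4, 8) [303.6 186.3] (184.0, 181.1818181818182, 175.54545454545456) [0.5661 0.0719 0.134 ]
inner (311, 172, 15, 14) [317.5 177.9] (119.15, 134.79, 155.54) [0.5748 0.0598 0.134 ]
160 [154, 154, 154, 155, 155, 224, 249, 251, 250, 251, 249, 250, 251, 251, 229] [252 252 249]
165 [155, 153, 154, 154, 154, 224, 249, 251, 250, 251, 249, 250, 251, 251, 206] [252 252 249]
170 [156, 154, 154, 152, 153, 223, 249, 251, 250, 250, 249, 251, 251, 251, 202] [252 252 249]
175 [154, 154, 154, 154, 153, 223, 249, 248, 129, 89, 90, 197, 251, 251, 182] [ 53  88 133]
180 [154, 154, 156, 201, 251, 250, 249, 243, 153, 149, 225, 220, 251, 251, 164] [153 151 146]
185 [156, 156, 157, 229, 233, 226, 249, 251, 249, 237, 241, 251, 251, 
[... 818 characters left out ...]
1, 251, 251, 251, 251, 252, 248, 162] [253 252 250]
235 [158, 248, 250, 249, 252, 251, 249, 251, 251, 251, 251, 252, 252, 248, 162] [253 252 250]
240 [175, 249, 156, 123, 210, 251, 250, 251, 252, 251, 251, 252, 252, 245, 161] [253 252 250]
245 [200, 248, 154, 142, 210, 249, 250, 251, 250, 241, 250, 252, 252, 244, 162] [246 245 241]
250 [166, 131, 146, 182, 207, 248, 250, 217, 161, 210, 250, 250, 252, 241, 160] [174 173 165]
255 [69, 145, 161, 117, 103, 239, 250, 246, 168, 153, 223, 251, 252, 233, 111] [154 146 138]
260 [59, 58, 61, 117, 170, 242, 250, 251, 252, 251, 252, 251, 252, 233, 101] [253 252 250]
265 [58, 58, 58, 58, 61, 236, 250, 251, 252, 251, 252, 252, 252, 214, 103] [253 252 250]
```

```bash
python3 -c "
from plant import ctrl
print(ctrl.close_job())"
```

```text
the job is handed in; nothing more can be done
None
```

I swung the guard out, dropped the stay's middle hole over the peg so it lies level, let go, and handed the job in at about 19 s; the final wrist picture's pixel measurements agree, though I had no picture views left to look at it.

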